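# Impact-test a floor sample on the spring striker tester

### The arm

A 6-joint arm with a two-finger parallel gripper is mounted at the origin on the work surface. World frame = base frame: x ahead of the robot, y to its left, z up, the work surface at z = 0. Lengths are in m, angles in rad, forces in N, time in s.
With the tool pointing down it reaches from about 0.375 to 0.9 m from the base axis. Payload 3.1 kg.
Tool frame: the origin (TCP) lies at the very end of the fingers, on their centre line; the grasp point (between the pads) lies 19 mm behind it; z points along the fingers, y is the line along which they close (so a half turn about z gives the same grasp; the last joint's range is limited). The gripper opens to 87 mm and grips with 3 to 60 N. Pads are 19 mm wide; open, the fingers measure 117 mm over their backs; the gripper's body (75 mm by 190 mm) begins 51 mm behind the grasp point.
Start: joints at [-1.48, 0.527, 1.433, -0, 1.181, -0.178], TCP at [0.166, -0.603, 0.223] pointing down, gripper open.
Joint ranges: [-3.08, 3.08], [-0.75, 2.2], [0.22, 2.44], [-1.43, 4.57], [0, 2.65], [-2.85, 2.85]. Speed limits (rad/s): [2.79, 2.79, 3.14, 3.14, 3.14, 3.14].

### API

Orientations are given as a unit quaternion [x, y, z, w].
In Python, from rig import status, viewer, robot gives the robot as it stands.
- The arm moves only by the tool arm_command, never from a script. Its arguments are lists of equal length, an entry for each row: "delta_rot": the turn, a rotation vector about the tool's x, y, z in degrees, a list of three; "delta_pos": the shift along the tool's x, y, z in m, a list of three; "gripper": the closure, from -1 (fully open) to 1 (shut). In form: {"delta_rot": [[rx, ry, rz], ...], "delta_pos": [[dx, dy, dz], ...], "gripper": [gripper, ...]}. A call has 1 to 12 rows; each row is the pose to reach, as a shift and turn from the pose commanded when the call began, along the tool's axes at that moment; what a row does not reach only later rows make up. A row lasts 1/12 s, in which the tool goes at most 41.7 mm and 7.16 degrees, less where a joint would pass 70% of its speed; a pose out of reach is approached as far as the arm can. A call with a gripper value outside its range is refused whole. The fingers move at their own pace and stop on an object; "grip_force" is the grip in N (left out, the last holds). Time passes only in rows, so rows that repeat a pose let the fingers close. It gives the time, the measured TCP pose, the force, the opening and the grip force at its end, in the units of the state.
- status.get_obs(): the state, without advancing time (a new reading comes with each control period).
- viewer.camera(name): name is "scene" or "top" or "wrist"; returns a dict with "pixels" (384x512x3 uint8, blue, green, red), "fx", "fy", "cx", "cy" (pixels), "pose" (4x4, takes a point from camera to world coordinates); the wrist camera has in their place "mount" (4x4, takes a point from camera to tool coordinates, whose origin is the TCP and whose axes are the flange's). Camera axes: x right, y down, z forward; pixel columns grow to the right and rows downward; lengths in m; the calibration is good to about 2 mm. A picture is of the moment at which its call begins: read the wrist's pose just before it. There is no depth.
- robot.hand_in(): hands the job in; it is judged then, once.
The state is a dict: "time": time; "q": joint angles; "joint_velocities": joint speeds; "joint_torque": joint torques, N m; "position": TCP position; "tool_rot": TCP orientation; "ft_force": force on the tool from outside, world axes, zero at the start; "moment": the same for the moment, N m; "grip_width": finger opening in m; "grip_force": force on a finger pad.
Only numpy, scipy, OpenCV 4.12 (cv2) and the standard library are available. Lean on these libraries where they do the work, as an engineer would, in place of code of your own. Each camera call takes 0.05 s, during which the arm holds its last target. There are 200 camera calls.

### The job

Do an impact test on the dark wood floor sample. Pull the tester's red knob up until the sear catches, without hauling it hard against its top buffer, ease it onto the sear and let go; slide the sample fully home under the striker, up against the end stop, without ramming it; then press the yellow thumb lever, not hard, to fire the striker onto the sample, and leave it so. Never let the striker fly without the lever, and leave the tin, the jar and the next sample where they stand.

Things in the scene. Friction and masses are not known exactly. Their poses are not given: they have to be found in the camera images.
- tester: Blue bench impact tester, fixed: foot 265 x 130 x 22 mm, steel bed on it (top 26 mm above the table), upright barrel 38 mm thick (93 to 185 mm up), column 92 mm behind it. Origin on the striker axis at table height; z up, x from the open front (-x, the operator's side) to the column, y left. Nothing stands above the knob; gripper room all round.
- sample_home (a point): Where the sample's centre lies when it is fully home: x = -20 mm, y = 0, z = 32 mm in the tester's frame, same axes. The sample slides on the bed along +x between two low rails (63 mm apart, tops 34 mm above the table, from x = -97 mm on, flared at the front) to a hard end stop whose face is at x = +45 mm.
- striker (a joint): Draw of the sprung striker, m: 0 down at rest, grows as the red knob is drawn up. 6 N starts it, 0.2 N more per mm. Undrawn, its nose stands 4 mm below the level of the sample's top, so the sample goes under only when it is drawn. Fired onto a seated sample it rests at 0.004; with no sample, at 0. Let go before the sear has caught, it flies down.
- knob_grip (a point): Centre of the red cocking knob (33 mm across, 23 mm tall) on the striker rod, where it is pinched; 216 mm above the table at rest, barrel top 31 mm lower. The sear's catch differs each time: cocked, the striker rests at a draw between 23 and 46 mm. Its nose drags on the last 17 mm (some 2 N more), then snaps in 2.5 mm above the rest height, onto which the striker is let down.
- buffer (a joint): Squash in m of the rubber buffer hidden under the barrel's cap, 0 = free. The rod meets it when drawn 4 mm past its cocked rest height, 1.5 mm past the snap; the pull then climbs steeply, 9 N per mm, from some 11 to 16 N. Squashed by 2 mm (about 30 N of pull) it is harmed. Its reading is too coarse to go by: feel the pull.
- sear (a joint): Turn of the sear and its thumb lever, rad: 0 = nose in; grows as the lever is pressed, to 0.32 at its end; springs back by itself. With the striker on it, it lets go at about 0.18, with some 4 to 8 N on the pad.
- thumb_pad (a point): Centre of the top of the yellow thumb pad, 24 x 22 mm, 5 mm thick, at the end of the thumb lever 82 mm to the right (-y) of the striker axis, 136 mm above the table. Pressed straight down it turns about a pin 22 mm from that axis; it trips some 12 mm down and ends 19 mm down.
- sample_center (a point): Centre of the loose floor sample: dark wood on plywood, 130 x 60 x 12 mm, about 0.14 kg, lengthwise (its x) on the bed, jutting out at the open front. It starts 62 to 75 mm short of home. It is pushed at its front end, 65 mm from its centre.
- tin_center (a point): Centre of a red tin, 95 x 60 x 125 mm, with a white cap, standing left of the tester; leave alone.
- jar_center (a point): Centre of a white jar with a green lid, 80 mm across, 105 mm tall, standing to the right; leave alone.
- next_sample_center (a point): Centre of the next floor sample, grey top, 130 x 60 x 12 mm, lying flat on the table to the right; leave alone.

How it is judged:
On the way, in this order (a step that is already met when the one before it is completed fails the run):
1. the striker stands drawn, held by its sear alone, the hand off the knob (value of joint striker above 0.02 m and contact force between the fingers and striker below 0.1 N), for 0.3 s.
2. the sample is fully home against the end stop, the striker still cocked (value of joint striker above 0.02 m and x of sample_center in the frame of tester above -0.0225 m), for 0.1 s.
3. the striker has been fired onto the sample (value of joint striker between 0.002 and 0.007 m), for 0.1 s.
At the end, for the whole second after the job is handed in: Striker down on the sample (draw 2 to 7 mm), thumb lever sprung back (under 0.04 rad), sample within 2.5 mm of the end stop and within 4 mm of the middle between the rails, tin, jar and next sample within 20 mm of where they stood (all of step 3 and value of joint sear below 0.04 rad and x of sample_center in the frame of tester above -0.0225 m and distance of each of tin_center, jar_center, next_sample_center from where it was at the start of the episode below 0.02 m and y of sample_center in the frame of tester between -0.004 and 0.004 m); the robot touches nothing.
It fails at once if the striker flies while the sear is not tripped (velocity of joint striker below -0.4 m/s and value of joint sear below 0.14 rad).
It fails at once if the striker is hauled hard against its top buffer (squashed by more than 2 mm) (value of joint buffer above 0.002 m).
It fails at once if the tin, the jar or the next sample is knocked away or tipped (distance of any of tin_center, jar_center, next_sample_center from where it was at the start of the episode above 0.03 m or angle between any of tin_center, jar_center, next_sample_center's own z axis and vertical above 0.35 rad).
It fails at once if the sample is rammed into the end stop with more than 30 N (contact force between tester_c6 and sample above 30 N).
It fails at once if the thumb lever is forced: pressed with more than 30 N (contact force between the fingers and sear above 30 N).
It also fails if it takes over 64 s, if anything falls off the work surface, if the arm or the gripper's body presses on something with over 40 N, if the wrist force passes 120 N, or if a joint passes its speed limit or range.

## Working session

There is one attempt and no reset: what is moved stays moved. The work goes in short steps, Python scripts to look and compute and a tool call to move; the robot and the scene stay as the last step left them, time stands still between calls to the robot, and variables do not carry over. Pictures are saved under pics/ and viewed, at most 12 in all, crops included, and the job is handed in when it is done.

Besides the shell and the picture viewer there is one more tool, called by a JSON object that holds its "name" and its "arguments". arm_command: Moves the arm, as the interface text tells. Its arguments: {"type":"object","properties":{"delta_rot":{"type":"array","items":{"type":"array","items":{"type":"number"}}},"delta_pos":{"type":"array","items":{"type":"array","items":{"type":"number"}}},"gripper":{"type":"array","items":{"type":"number"}},"grip_force":{"type":"number"}},"required":["delta_rot","delta_pos","gripper"]}

```bash
mkdir -p pics
python3 - <<'E'
from rig import status, viewer
import cv2,numpy as np
o=status.get_obs();print(o)
for n in("scene","top"):
    c=viewer.camera(n);cv2.imwrite(f"pics/{n}0.png",c["pixels"]);np.savez(f"{n}0.npz",**c)
    print(n,c["fx"],c["fy"],c["cx"],c["cy"],np.round(c["pose"],4).tolist())
E
```

```text
{'time': 0.0, 'q': array([-1.48048980e+00,  5.28463210e-01,  1.43388328e+00, -2.49791731e-05,
        1.18138407e+00, -1.78506879e-01]), 'joint_velocities': array([ 0.0001458 , -0.00012457,  0.0004413 ,  0.00043699, -0.00134192,
        0.00048301]), 'joint_torque': array([ 8.14771302e-04, -4.40034091e+01, -1.76592493e+01,  6.32966822e-02,
        5.82369359e-02, -1.69575246e-04]), 'position': array([ 0.16594357, -0.60182001,  0.22157949]), 'tool_rot': array([ 9.90979806e-01,  1.34007022e-01,  3.55876133e-05, -1.06842496e-03]), 'ft_force': array([0.03190328, 0.66361268, 0.04818932]), 'moment': array([-0.00292779, -0.04652286,  0.09265592]), 'grip_force': 0.0, 'grip_width': 0.0867334468824099}
scene 347.47850962366084 347.47850962366084 250.32248696833324 195.42382693729235 [[-0.031, 0.7906, -0.6115, 1.0582], [0.9994, 0.0166, -0.0293, 0.07], [-0.013, -0.6121, -0.7907, 0.7421], [0.0, 0.0, 0.0, 1.0]]
top 414.34617681385794 414.34617681385794 258.01650398073684 188.2433221556816 [[-0.0267, -0.9949, 0.0968, 0.4785], [-0.9992, 0.0238, -0.0307, 0.0487], [0.0283, -0.0975, -0.9948, 1.0606], [0.0, 0.0, 0.0, 1.0]]
```

View pics/scene0.png

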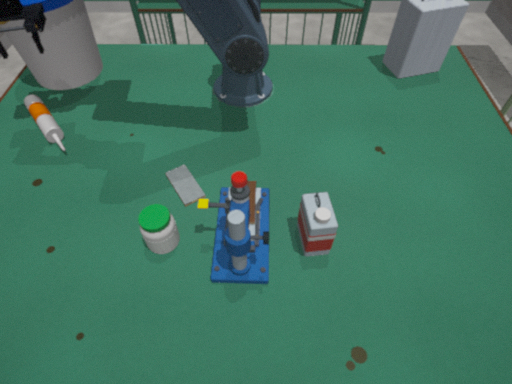

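View pics/top0.png

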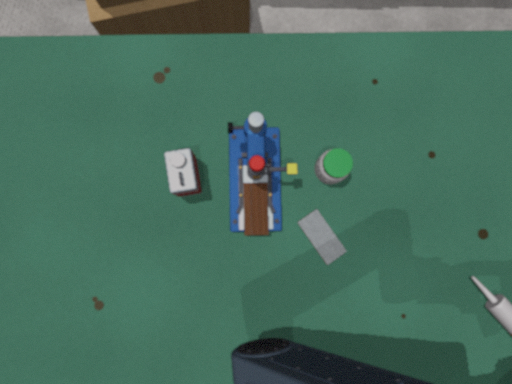

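Both views show the tester nearly aligned with world x: red knob at about (257,163) in top and (239,180) in scene, yellow pad at (292,169) in top, and the sample jutting toward the robot. Next I'll measure these by colour.

```bash
cat > h.py <<'E'
import numpy as np,cv2
def ray(c,u,v):
    d=c["pose"][:3,:3]@np.array([(u-c["cx"])/c["fx"],(v-c["cy"])/c["fy"],1]);return c["pose"][:3,3],d
def atz(c,u,v,z):
    o,d=ray(c,u,v);return o+d*(z-o[2])/d[2]
def tri(rs):
    A=0;b=0
    for o,d in rs:
        d=d/np.linalg.norm(d);P=np.eye(3)-np.outer(d,d);A=A+P;b=b+P@o
    return np.linalg.solve(A,b)
def mask(img,h0,h1,s=100,v=60):
    H=cv2.cvtColor(img,cv2.COLOR_BGR2HSV)
    return cv2.inRange(H,(h0,s,v),(h1,255,255))
def blob(m,box):
    x0,y0,x1,y1=box;s=np.zeros_like(m);s[y0:y1,x0:x1]=m[y0:y1,x0:x1]
    n,l,st,ce=cv2.connectedComponentsWithStats(s);i=1+np.argmax(st[1:,4]);return ce[i],st[i],(l==i).astype(np.uint8)
E
python3 - <<'E'
from h import *
T=np.load("top0.npz");S=np.load("scene0.npz")
R=lambda c,b:blob(mask(c["pixels"],0,5,170,90)|mask(c["pixels"],174,180,170,90),b)
Y=lambda c,b:blob(mask(c["pixels"],24,34,150,100),b)
kt,ks=R(T,(240,145,275,180)),R(S,(225,165,255,195))
yt,ys=Y(T,(275,155,305,180)),Y(S,(190,190,220,215))
print(kt[:2],ks[:2],yt[:2],ys[:2])
print("knob",tri([ray(T,*kt[0]),ray(S,*ks[0])]),atz(T,*kt[0],.2265))
print("pad",tri([ray(T,*yt[0]),ray(S,*ys[0])]),atz(T,*yt[0],.136))
b=blob(mask(T["pixels"],100,120,120,50),(220,100,300,240))
r=cv2.minAreaRect(cv2.findNonZero(b[2]));print(b[1],r,[atz(T,*p,.022) for p in cv2.boxPoints(r)])
c=cv2.resize(T["pixels"][110:245,205:320],None,fx=5,fy=4.4,interpolation=cv2.INTER_CUBIC)
cv2.imwrite("pics/c1.png",cv2.resize(T["pixels"][110:245,205:320],None,fx=4.4,fy=4.4,interpolation=cv2.INTER_CUBIC))
E
```

```text
Traceback (most recent call last):
  File "h.py", line 16, in blob
    n,l,st,ce=cv2.connectedComponentsWithStats(s);i=1+np.argmax(st[1:,4]);return ce[i],st[i],(l==i).astype(np.uint8)
                                                      ~~~~~~~~~^^^^^^^^^^
ValueError: attempt to get argmax of an empty sequence
```

Run:
```python
from h import *
T=np.load("top0.npz");S=np.load("scene0.npz")
T=dict(T);S=dict(S)
print(T["pixels"][169,292],S["pixels"][203,203],T["pixels"][163,257])
R=lambda c,b:blob(mask(c["pixels"],0,8,150,90)|mask(c["pixels"],170,180,150,90),b)
Y=lambda c,b:blob(mask(c["pixels"],20,36,120,90),b)
kt,ks=R(T,(240,145,275,180)),R(S,(225,165,255,195))
yt,ys=Y(T,(275,155,305,180)),Y(S,(190,190,220,215))
print(kt[:2],ks[:2],yt[:2],ys[:2])
print("knob",tri([ray(T,*kt[0]),ray(S,*ks[0])]),atz(T,*kt[0],.2265))
print("pad",tri([ray(T,*yt[0]),ray(S,*ys[0])]),atz(T,*yt[0],.136))
b=blob(mask(T["pixels"],100,120,120,50),(220,100,300,240))
r=cv2.minAreaRect(cv2.findNonZero(b[2]));print(b[1],r,[atz(T,*p,.022) for p in cv2.boxPoints(r)])
cv2.imwrite("pics/c1.png",cv2.resize(T["pixels"][110:245,205:320],None,fx=4.4,fy=4.4,interpolation=cv2.INTER_CUBIC))
```

```text
[ 88 190 194] [  0 201 209] [ 60  62 190]
(array([256.57894737, 163.05789474]), array([249, 156,  16,  15, 190], dtype=int32)) (array([238.85853659, 179.02926829]), array([231, 171,  17,  16, 205], dtype=int32)) (array([291.58163265, 168.23469388]), array([287, 163,  10,  11,  98], dtype=int32)) (array([202.56363636, 203.17272727]), array([197, 198,  12,  11, 110], dtype=int32))
knob [0.61243194 0.02540709 0.21806876] [0.6111603  0.02447452 0.2265    ]
pad [ 0.61208518 -0.05645694  0.13479076] [ 0.61198402 -0.05691768  0.136     ]
[ 229  119   52  113 2123] ((254.5, 175.0), (112.0, 51.0), 90.0) [array([0.75907227, 0.08604704, 0.022     ]), array([ 0.75657642, -0.04456725,  0.022     ]), array([ 0.47088371, -0.03544827,  0.022     ]), array([0.47430106, 0.09171523, 0.022     ])]
```

View pics/c1.png

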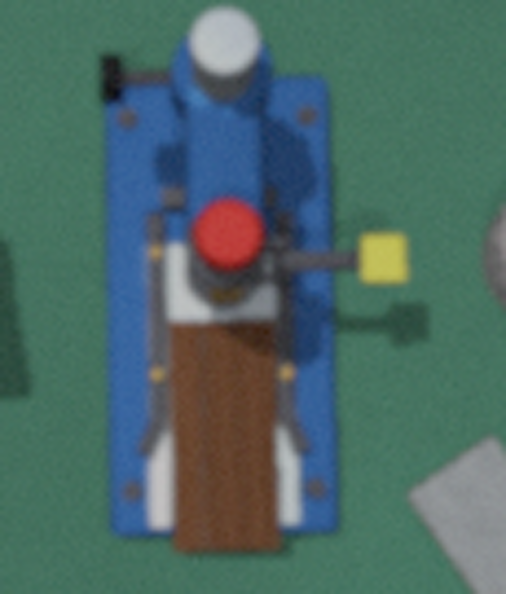

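Run:
```python
from h import *
T=dict(np.load("top0.npz"))
P=lambda x,y,z:atz(T,205+x/4.4-.4,110+y/4.4-.4,z)
for n,p,z in[("foot",[(112,533),(337,531),(328,76),(106,78)],.022),("sample",[(176,551),(280,551),(278,322),(173,322)],.038),("rails",[(157,252),(285,250),(158,374),(287,372)],.034)]:
    q=np.array([P(*a,z) for a in p])[:,:2];print(n,np.round(q,4).tolist(),q.mean(0))
    a=(q[1]-q[0]) ;print(" yaw(y-edge)",np.degrees(np.arctan2(a[0],-a[1])))
    for i,j in((0,3),(1,2)):
        if n=="rails": i,j={(0,3):(2,0),(1,2):(3,1)}[(i,j)]
        d=q[j]-q[i];print(" yaw x-edge",np.degrees(np.arctan2(d[1],d[0])))
```

```text
foot [[0.4749, 0.0891], [0.4726, -0.0385], [0.736, -0.0417], [0.7374, 0.0873]] [0.60522381 0.02403596]
 yaw(y-edge) -1.030934700631992
 yaw x-edge -0.39623813198836805
 yaw x-edge -0.7029911572966949
sample [[0.464, 0.0531], [0.4624, -0.0049], [0.591, -0.0075], [0.5924, 0.0517]] [0.52745321 0.0230843 ]
 yaw(y-edge) -1.554156942760936
 yaw x-edge -0.5954178618487305
 yaw x-edge -1.1650530851458067
rails [[0.6331, 0.0599], [0.6326, -0.0129], [0.5635, 0.0609], [0.5629, -0.012]] [0.59799526 0.02395407]
 yaw(y-edge) -0.38290829522892683
 yaw x-edge -0.827395278539764
 yaw x-edge -0.7533923488845311
```

{"name": "arm_command", "arguments": {"delta_rot": [[0,0,0],[0,0,5],[0,0,10],[0,0,16],[0,0,16],[0,0,16],[0,0,16],[0,0,16],[0,0,16],[0,0,16],[0,0,16],[0,0,16]], "delta_pos": [[0,0,-0.04],[0.03,-0.024,-0.05],[0.06,-0.048,-0.05],[0.596,-0.485,-0.05],[0.596,-0.485,-0.05],[0.596,-0.485,-0.05],[0.596,-0.485,-0.05],[0.596,-0.485,-0.05],[0.596,-0.485,-0.05],[0.596,-0.485,-0.05],[0.596,-0.485,-0.05],[0.596,-0.485,-0.05]], "gripper": [-1,-1,-1,-1,-1,-1,-1,-1,-1,-1,-1,-1], "grip_force": 25}}

```text
time: 1.1
position: [0.4289, -0.2327, 0.2724]
tool_rot: [1.0, -0.005, -0.0, -0.0]
ft_force: [-0.7, -0.2, -0.8]
grip_width: 0.0868
grip_force: 0.0
```

```bash
cat > g.py <<'E'
import sys,numpy as np
from rig import status
from scipy.spatial.transform import Rotation as Ro
def go(p,yaw=-0.7):
    o=status.get_obs();R=Ro.from_quat(o["tool_rot"]);
    G=Ro.from_euler("z",yaw,degrees=True)*Ro.from_euler("x",180,degrees=True)
    print("t",round(o["time"],2),"pos",o["position"].round(4),"F",o["ft_force"].round(2),"w",round(o["grip_width"],4))
    print("dpos",R.inv().apply(np.array(p)-o["position"]).round(4),"drot",np.degrees((R.inv()*G).as_rotvec()).round(2))
if __name__=="__main__": go([float(a) for a in sys.argv[1:4]])
E
python3 g.py .612 .0245 .27
```

```text
t 1.1 pos [ 0.4289 -0.2327  0.2724] F [-0.68 -0.17 -0.79] w 0.0868
dpos [ 0.1803 -0.2591  0.0024] drot [-0.02  0.02  0.08]
```

{"name": "arm_command", "arguments": {"delta_rot": [[0,0,0],[0,0,0],[0,0,0],[0,0,0],[0,0,0],[0,0,0],[0,0,0],[0,0,0],[0,0,0],[0,0,0]], "delta_pos": [[0.165,-0.238,0],[0.165,-0.238,0],[0.165,-0.238,0],[0.165,-0.238,0],[0.165,-0.238,0],[0.165,-0.238,0],[0.165,-0.238,0],[0.165,-0.238,0],[0.165,-0.238,0],[0.165,-0.238,0]], "gripper": [-1,-1,-1,-1,-1,-1,-1,-1,-1,-1]}}

```text
time: 1.93
position: [0.595, 0.0016, 0.2718]
tool_rot: [1.0, -0.005, -0.001, 0.0]
ft_force: [0.0, -0.8, -0.8]
grip_width: 0.087
grip_force: 0.0
```

```bash
cat > w.py <<'E'
from h import *
from rig import status,viewer
from scipy.spatial.transform import Rotation as Ro
import sys
o=status.get_obs();c=viewer.camera("wrist")
M=np.eye(4);M[:3,:3]=Ro.from_quat(o["tool_rot"]).as_matrix();M[:3,3]=o["position"];c["pose"]=M@c["mount"]
cv2.imwrite(f"pics/{sys.argv[1]}.png",c["pixels"]);np.savez(sys.argv[1]+".npz",**c)
E
python3 w.py w1; python3 g.py .612 .0245 .27
python3 - <<'E'
from h import *
c=dict(np.load("w1.npz"));print(c["mount"].round(3).tolist())
b=blob(mask(c["pixels"],0,8,150,90)|mask(c["pixels"],170,180,150,90),(0,0,512,384));print(b[:2],atz(c,*b[0],.2265))
E
```

```text
t 1.98 pos [0.5949 0.0009 0.2721] F [-0.16  0.52 -0.19] w 0.087
dpos [ 0.0168 -0.0238  0.002 ] drot [0.02 0.1  0.07]
[[-0.0, -0.962, -0.273, 0.075], [1.0, -0.0, 0.0, 0.0], [-0.0, -0.273, 0.962, -0.162], [0.0, 0.0, 0.0, 1.0]]
(array([224.62610088, 191.8102482 ]), array([ 205,  172,   39,   41, 1249], dtype=int32)) [0.61456517 0.02408753 0.2265    ]
```

View pics/w1.png

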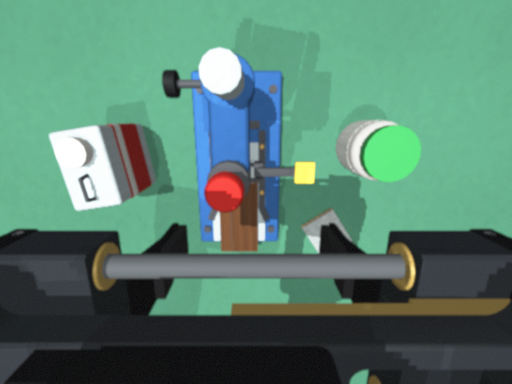

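{"name": "arm_command", "arguments": {"delta_rot": [[0,0,0],[0,0,0],[0,0,0],[0,0,0],[0,0,0],[0,0,0],[0,0,0],[0,0,0],[0,0,0]], "delta_pos": [[0.0175,-0.0235,0],[0.0175,-0.0235,0],[0.0175,-0.0235,0.015],[0.0175,-0.0235,0.03],[0.0175,-0.0235,0.045],[0.0175,-0.0235,0.06],[0.0175,-0.0235,0.075],[0.0175,-0.0235,0.075],[0.0175,-0.0235,0.075]], "gripper": [-1,-1,-1,-1,-1,-1,-1,-1,-1]}}

```text
time: 2.73
position: [0.6125, 0.0235, 0.197]
tool_rot: [1.0, -0.006, -0.001, -0.0]
ft_force: [-0.2, -0.5, -0.4]
grip_width: 0.087
grip_force: 0.0
```

```bash
python3 g.py .6125 .0243 .197; python3 w.py w2
```

```text
t 2.73 pos [0.6125 0.0235 0.197 ] F [-0.21 -0.49 -0.35] w 0.087
dpos [-0.     -0.0008  0.    ] drot [-0.01  0.14 -0.01]
```

View pics/w2.png

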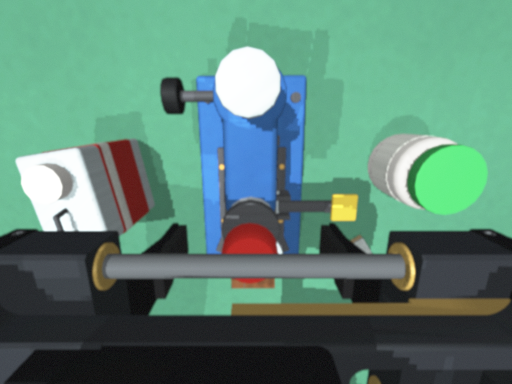

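Knob sits centred between the open fingers at about (248,250). I'm closing now.

{"name": "arm_command", "arguments": {"delta_rot": [[0,0,0],[0,0,0],[0,0,0],[0,0,0],[0,0,0],[0,0,0],[0,0,0],[0,0,0],[0,0,0]], "delta_pos": [[0,-0.0008,0],[0,-0.0008,0],[0,-0.0008,0],[0,-0.0008,0],[0,-0.0008,0],[0,-0.0008,0],[0,-0.0008,0],[0,-0.0008,0],[0,-0.0008,0]], "gripper": [1,1,1,1,1,1,1,1,1], "grip_force": 40}}

```text
time: 3.53
position: [0.6136, 0.0257, 0.1975]
tool_rot: [1.0, -0.005, -0.0, -0.0]
ft_force: [-0.4, 0.7, -0.3]
grip_width: 0.0351
grip_force: 0.0
```

```bash
python3 g.py .6125 .0243 .197
```

```text
t 3.53 pos [0.6136 0.0257 0.1975] F [-0.36  0.67 -0.32] w 0.0351
dpos [-0.0011  0.0015  0.0005] drot [-0.    0.    0.11]
```

{"name": "arm_command", "arguments": {"delta_rot": [[0,0,0],[0,0,0],[0,0,0],[0,0,0]], "delta_pos": [[0,0,0],[0,0,0],[0,0,0],[0,0,0]], "gripper": [1,1,1,1]}}

```text
time: 3.87
position: [0.6136, 0.0258, 0.1975]
tool_rot: [1.0, -0.005, -0.0, -0.0]
ft_force: [0.8, -0.1, -0.3]
grip_width: 0.0313
grip_force: 40.0
```

{"name": "arm_command", "arguments": {"delta_rot": [[0,0,0],[0,0,0],[0,0,0],[0,0,0]], "delta_pos": [[0,0,-0.002],[0,0,-0.004],[0,0,-0.006],[0,0,-0.006]], "gripper": [1,1,1,1]}}

```text
time: 4.2
position: [0.6136, 0.0257, 0.2032]
tool_rot: [1.0, -0.005, -0.0, -0.0]
ft_force: [2.3, 1.0, -7.0]
grip_width: 0.0314
grip_force: 40.0
```

{"name": "arm_command", "arguments": {"delta_rot": [[0,0,0],[0,0,0],[0,0,0],[0,0,0],[0,0,0]], "delta_pos": [[0,0,-0.002],[0,0,-0.004],[0,0,-0.006],[0,0,-0.008],[0,0,-0.008]], "gripper": [1,1,1,1,1]}}

```text
time: 4.62
position: [0.6136, 0.0258, 0.2116]
tool_rot: [1.0, -0.005, -0.0, -0.0]
ft_force: [3.2, 0.3, -9.5]
grip_width: 0.0313
grip_force: 40.0
```

{"name": "arm_command", "arguments": {"delta_rot": [[0,0,0],[0,0,0],[0,0,0],[0,0,0],[0,0,0]], "delta_pos": [[0,0,-0.002],[0,0,-0.004],[0,0,-0.006],[0,0,-0.008],[0,0,-0.008]], "gripper": [1,1,1,1,1]}}

```text
time: 5.03
position: [0.6135, 0.0258, 0.2197]
tool_rot: [1.0, -0.005, -0.0, -0.0]
ft_force: [2.7, 0.4, -10.7]
grip_width: 0.0313
grip_force: 40.0
```

{"name": "arm_command", "arguments": {"delta_rot": [[0,0,0],[0,0,0],[0,0,0],[0,0,0]], "delta_pos": [[0,0,-0.001],[0,0,-0.002],[0,0,-0.002],[0,0,-0.002]], "gripper": [1,1,1,1]}}

```text
time: 5.37
position: [0.6135, 0.0258, 0.2216]
tool_rot: [1.0, -0.005, -0.0, -0.0]
ft_force: [3.4, -0.3, -11.6]
grip_width: 0.0314
grip_force: 40.0
```

{"name": "arm_command", "arguments": {"delta_rot": [[0,0,0],[0,0,0],[0,0,0],[0,0,0]], "delta_pos": [[0,0,-0.001],[0,0,-0.002],[0,0,-0.002],[0,0,-0.002]], "gripper": [1,1,1,1]}}

```text
time: 5.7
position: [0.6135, 0.0258, 0.2236]
tool_rot: [1.0, -0.005, -0.0, -0.0]
ft_force: [3.1, 1.4, -11.1]
grip_width: 0.0316
grip_force: 40.0
```

{"name": "arm_command", "arguments": {"delta_rot": [[0,0,0],[0,0,0],[0,0,0]], "delta_pos": [[0,0,-0.001],[0,0,-0.001],[0,0,-0.001]], "gripper": [1,1,1]}}

```text
time: 5.95
position: [0.6135, 0.0258, 0.2245]
tool_rot: [1.0, -0.005, -0.0, -0.0]
ft_force: [3.7, 0.6, -12.0]
grip_width: 0.0314
grip_force: 40.0
```

{"name": "arm_command", "arguments": {"delta_rot": [[0,0,0],[0,0,0],[0,0,0]], "delta_pos": [[0,0,-0.001],[0,0,-0.001],[0,0,-0.001]], "gripper": [1,1,1]}}

```text
time: 6.2
position: [0.6135, 0.0258, 0.2255]
tool_rot: [1.0, -0.005, -0.0, -0.0]
ft_force: [3.4, 0.6, -11.7]
grip_width: 0.0316
grip_force: 40.0
```

{"name": "arm_command", "arguments": {"delta_rot": [[0,0,0],[0,0,0],[0,0,0]], "delta_pos": [[0,0,-0.0008],[0,0,-0.0008],[0,0,-0.0008]], "gripper": [1,1,1]}}

```text
time: 6.45
position: [0.6135, 0.0257, 0.2263]
tool_rot: [1.0, -0.005, -0.0, -0.0]
ft_force: [3.3, 2.2, -12.7]
grip_width: 0.0315
grip_force: 40.0
```

{"name": "arm_command", "arguments": {"delta_rot": [[0,0,0],[0,0,0],[0,0,0]], "delta_pos": [[0,0,-0.0008],[0,0,-0.0008],[0,0,-0.0008]], "gripper": [1,1,1]}}

```text
time: 6.7
position: [0.6136, 0.0258, 0.2272]
tool_rot: [1.0, -0.005, -0.0, -0.0]
ft_force: [2.9, 1.0, -11.6]
grip_width: 0.0315
grip_force: 40.0
```

{"name": "arm_command", "arguments": {"delta_rot": [[0,0,0],[0,0,0],[0,0,0]], "delta_pos": [[0,0,-0.0008],[0,0,-0.0008],[0,0,-0.0008]], "gripper": [1,1,1]}}

```text
time: 6.95
position: [0.6135, 0.0258, 0.228]
tool_rot: [1.0, -0.005, -0.0, -0.0]
ft_force: [3.1, 1.2, -12.8]
grip_width: 0.0316
grip_force: 40.0
```

{"name": "arm_command", "arguments": {"delta_rot": [[0,0,0],[0,0,0],[0,0,0]], "delta_pos": [[0,0,-0.0008],[0,0,-0.0008],[0,0,-0.0008]], "gripper": [1,1,1]}}

```text
time: 7.2
position: [0.6135, 0.0257, 0.2288]
tool_rot: [1.0, -0.005, -0.0, -0.0]
ft_force: [3.3, 0.8, -11.6]
grip_width: 0.0316
grip_force: 40.0
```

{"name": "arm_command", "arguments": {"delta_rot": [[0,0,0],[0,0,0],[0,0,0]], "delta_pos": [[0,0,-0.0008],[0,0,-0.0008],[0,0,-0.0008]], "gripper": [1,1,1]}}

```text
time: 7.45
position: [0.6135, 0.0257, 0.2297]
tool_rot: [1.0, -0.005, -0.0, -0.0]
ft_force: [3.0, 2.8, -12.0]
grip_width: 0.0312
grip_force: 40.0
```

{"name": "arm_command", "arguments": {"delta_rot": [[0,0,0],[0,0,0],[0,0,0]], "delta_pos": [[0,0,-0.0008],[0,0,-0.0008],[0,0,-0.0008]], "gripper": [1,1,1]}}

```text
time: 7.7
position: [0.6135, 0.0257, 0.2304]
tool_rot: [1.0, -0.005, -0.0, -0.0]
ft_force: [2.6, 0.9, -11.3]
grip_width: 0.0315
grip_force: 40.0
```

{"name": "arm_command", "arguments": {"delta_rot": [[0,0,0],[0,0,0],[0,0,0]], "delta_pos": [[0,0,-0.0008],[0,0,-0.0008],[0,0,-0.0008]], "gripper": [1,1,1]}}

```text
time: 7.95
position: [0.6135, 0.0257, 0.2311]
tool_rot: [1.0, -0.005, -0.0, -0.0]
ft_force: [2.8, 1.4, -12.9]
grip_width: 0.0317
grip_force: 40.0
```

```bash
python3 w.py w3
python3 - <<'E'
from h import *
from rig import viewer,status
def red(c,b):return blob(mask(c["pixels"],0,8,150,90)|mask(c["pixels"],170,180,150,90),b)[:2]
for n in("w2","w3"):
    print(n,red(dict(np.load(n+".npz")),(190,200,330,384)))
c=viewer.camera("scene");cv2.imwrite("pics/s3.png",c["pixels"]);cv2.imwrite("pics/s3c.png",cv2.resize(c["pixels"][120:260,170:310],None,fx=4,fy=4,interpolation=cv2.INTER_CUBIC))
print(status.get_obs()["ft_force"])
E
```

```text
w2 (array([249.27625571, 240.34627093]), array([ 223,  224,   53,   30, 1314], dtype=int32))
w3 (array([253.33836378, 241.11278793]), array([ 226,  225,   56,   29, 1259], dtype=int32))
[  3.03274107   1.734586   -12.82633964]
```

View pics/s3c.png

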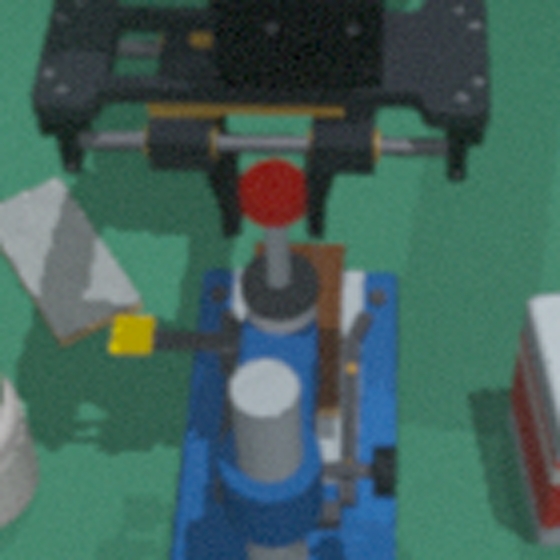

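The scene crop shows the rod drawn with the knob at (275,193) between the fingers. The knob's place in the wrist image is unchanged, so there's no slip. I'll keep pulling.

{"name": "arm_command", "arguments": {"delta_rot": [[0,0,0],[0,0,0],[0,0,0]], "delta_pos": [[0,0,-0.0008],[0,0,-0.0008],[0,0,-0.0008]], "gripper": [1,1,1]}}

```text
time: 8.3
position: [0.6135, 0.0257, 0.2318]
tool_rot: [1.0, -0.005, -0.0, -0.0]
ft_force: [2.4, 0.9, -13.4]
grip_width: 0.0317
grip_force: 40.0
```

{"name": "arm_command", "arguments": {"delta_rot": [[0,0,0],[0,0,0],[0,0,0]], "delta_pos": [[0,0,-0.0008],[0,0,-0.0008],[0,0,-0.0008]], "gripper": [1,1,1]}}

```text
time: 8.55
position: [0.6135, 0.0257, 0.2321]
tool_rot: [1.0, -0.005, -0.0, -0.0]
ft_force: [4.0, 0.8, -17.5]
grip_width: 0.0312
grip_force: 40.0
```

Clear buffer contact at z≈0.2316, so the sear has snapped in. Next I'll ease down about 4 mm onto it.

{"name": "arm_command", "arguments": {"delta_rot": [[0,0,0],[0,0,0],[0,0,0],[0,0,0],[0,0,0],[0,0,0]], "delta_pos": [[0,0,0.001],[0,0,0.002],[0,0,0.003],[0,0,0.0035],[0,0,0.004],[0,0,0.004]], "gripper": [1,1,1,1,1,1]}}

```text
time: 9.05
position: [0.6135, 0.0257, 0.2289]
tool_rot: [1.0, -0.005, 0.0, 0.0]
ft_force: [2.0, 1.1, -12.3]
grip_width: 0.0314
grip_force: 40.0
```

{"name": "arm_command", "arguments": {"delta_rot": [[0,0,0],[0,0,0],[0,0,0],[0,0,0]], "delta_pos": [[0,0,0.0005],[0,0,0.001],[0,0,0.001],[0,0,0.001]], "gripper": [1,1,1,1]}}

```text
time: 9.38
position: [0.6136, 0.0257, 0.2278]
tool_rot: [1.0, -0.005, -0.0, -0.0]
ft_force: [1.3, 1.8, -12.0]
grip_width: 0.0312
grip_force: 40.0
```

{"name": "arm_command", "arguments": {"delta_rot": [[0,0,0],[0,0,0],[0,0,0]], "delta_pos": [[0,0,0.0005],[0,0,0.0005],[0,0,0.0005]], "gripper": [1,1,1]}}

```text
time: 9.63
position: [0.6136, 0.0257, 0.2276]
tool_rot: [1.0, -0.005, 0.0, 0.0]
ft_force: [0.9, 1.4, -9.2]
grip_width: 0.0318
grip_force: 40.0
```

{"name": "arm_command", "arguments": {"delta_rot": [[0,0,0],[0,0,0],[0,0,0]], "delta_pos": [[0,0,0.0005],[0,0,0.0005],[0,0,0.0005]], "gripper": [1,1,1]}}

```text
time: 9.88
position: [0.6136, 0.0257, 0.2274]
tool_rot: [1.0, -0.005, 0.0, 0.0]
ft_force: [-1.1, 1.6, -6.0]
grip_width: 0.0313
grip_force: 40.0
```

Load is transferring to the sear, just where I expected it. Easing the last of it off.

{"name": "arm_command", "arguments": {"delta_rot": [[0,0,0],[0,0,0],[0,0,0],[0,0,0]], "delta_pos": [[0,0,0.0004],[0,0,0.0008],[0,0,0.001],[0,0,0.001]], "gripper": [1,1,1,1]}}

```text
time: 10.22
position: [0.6137, 0.0257, 0.2271]
tool_rot: [1.0, -0.005, 0.0, 0.0]
ft_force: [-3.3, 3.3, 3.5]
grip_width: 0.0316
grip_force: 40.0
```

{"name": "arm_command", "arguments": {"delta_rot": [[0,0,0],[0,0,0],[0,0,0],[0,0,0],[0,0,0],[0,0,0]], "delta_pos": [[0,0,-0.0003],[0,0,-0.0003],[0,0,-0.0003],[0,0,-0.0003],[0,0,-0.0003],[0,0,-0.0003]], "gripper": [0,-0.2,-0.2,-0.2,-0.2,-0.2]}}

```text
time: 10.72
position: [0.6139, 0.0254, 0.226]
tool_rot: [1.0, -0.005, 0.0, 0.0]
ft_force: [0.0, 0.8, -0.4]
grip_width: 0.0514
grip_force: 0.0
```

{"name": "arm_command", "arguments": {"delta_rot": [[0,0,0],[0,0,0],[0,0,0],[0,0,0],[0,0,0],[0,0,0],[0,0,0],[0,0,0],[0,0,0],[0,0,0],[0,0,0],[0,0,0]], "delta_pos": [[0,0,-0.02],[0,0,-0.04],[0,0,-0.055],[0,0,-0.055],[-0.04,0,-0.055],[-0.08,0,-0.055],[-0.12,0,-0.055],[-0.16,0,-0.055],[-0.185,0,-0.055],[-0.185,0,-0.055],[-0.185,0,-0.055],[-0.185,0,-0.055]], "gripper": [-0.2,-0.2,-0.2,-0.2,1,1,1,1,1,1,1,1]}}

```text
time: 11.72
position: [0.4297, 0.0274, 0.2811]
tool_rot: [1.0, -0.005, 0.001, 0.0]
ft_force: [0.6, -0.3, 0.5]
grip_width: 0.007
grip_force: 0.0
```

```bash
python3 g.py .43 .0262 .06
python3 - <<'E'
from h import *
from rig import viewer
c=viewer.camera("scene");cv2.imwrite("pics/s4.png",cv2.resize(c["pixels"][80:260,130:310],None,fx=3,fy=3,interpolation=cv2.INTER_CUBIC))
b=blob(mask(c["pixels"],0,8,150,90)|mask(c["pixels"],170,180,150,90),(225,140,260,200));print(b[:2])
c=viewer.camera("top");np.savez("top4.npz",**c)
E
```

```text
t 11.72 pos [0.4297 0.0274 0.2811] F [ 0.6  -0.27  0.53] w 0.007
dpos [-0.      0.0011  0.2211] drot [ 0.02 -0.1   0.09]
(array([238.18067227, 168.64705882]), array([230, 160,  17,  18, 238], dtype=int32))
```

View pics/s4.png

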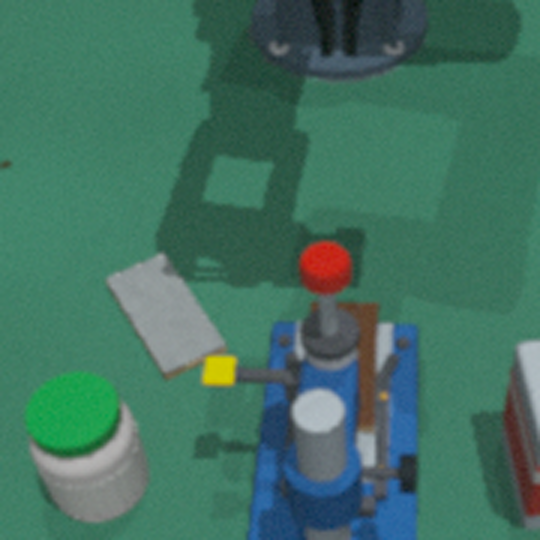

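Cocked and hand off: knob is up, at about (326,266) in the crop. Now I'll go down in front of the sample.

{"name": "arm_command", "arguments": {"delta_rot": [[0,0,0],[0,0,0],[0,0,0],[0,0,0],[0,0,0],[0,0,0],[0,0,0],[0,0,0],[0,0,0],[0,0,0]], "delta_pos": [[-0.005,0.001,0.04],[-0.005,0.001,0.08],[-0.005,0.001,0.12],[-0.005,0.001,0.16],[-0.005,0.001,0.2],[-0.005,0.001,0.225],[-0.005,0.001,0.24],[-0.005,0.001,0.25],[-0.005,0.001,0.25],[-0.005,0.001,0.25]], "gripper": [1,1,1,1,1,1,1,1,1,1], "grip_force": 10}}

```text
time: 12.65
position: [0.4243, 0.0266, 0.03]
tool_rot: [1.0, -0.005, -0.001, -0.0]
ft_force: [0.3, 1.0, 0.8]
grip_width: 0.0005
grip_force: 0.0
```

```bash
python3 g.py .4535 .0265 .031
```

```text
t 12.65 pos [0.4243 0.0266 0.03  ] F [0.29 0.97 0.85] w 0.0005
dpos [ 0.0292 -0.0002 -0.001 ] drot [-0.01  0.06  0.1 ]
```

{"name": "arm_command", "arguments": {"delta_rot": [[0,0,0],[0,0,0],[0,0,0],[0,0,0],[0,0,0],[0,0,0],[0,0,0],[0,0,0],[0,0,0],[0,0,0]], "delta_pos": [[0.01,0,-0.001],[0.02,0,-0.001],[0.025,0,-0.001],[0.03,0,-0.001],[0.036,0,-0.001],[0.042,0,-0.001],[0.048,0,-0.001],[0.054,0,-0.001],[0.06,0,-0.001],[0.06,0,-0.001]], "gripper": [1,1,1,1,1,1,1,1,1,1]}}

```text
time: 13.48
position: [0.4862, 0.0257, 0.0322]
tool_rot: [1.0, -0.005, 0.002, 0.0]
ft_force: [0.5, -0.4, -0.1]
grip_width: 0.0001
grip_force: 0.0
```

{"name": "arm_command", "arguments": {"delta_rot": [[0,0,0],[0,0,0],[0,0,0],[0,0,0],[0,0,0],[0,0,0],[0,0,0]], "delta_pos": [[0.004,0,0],[0.008,0,0],[0.012,0,0],[0.016,0,0],[0.02,0,0],[0.022,0,0],[0.022,0,0]], "gripper": [1,1,1,1,1,1,1]}}

```text
time: 14.07
position: [0.507, 0.0256, 0.0321]
tool_rot: [1.0, -0.005, 0.001, 0.0]
ft_force: [0.3, -0.4, 0.4]
grip_width: 0.0002
grip_force: 0.0
```

```bash
python3 g.py .5175 .0265 .031;python3 w.py w5
```

```text
t 14.07 pos [0.507  0.0256 0.0321] F [ 0.27 -0.45  0.4 ] w 0.0002
dpos [ 0.0105 -0.001   0.0011] drot [ 0.02 -0.12  0.1 ]
```

View pics/w5.png

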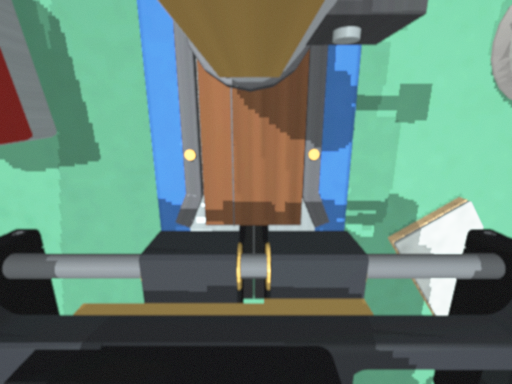

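The sample is in the rails, its front edge at row 225, cols 205–303, with the fingers centred on it at col 255. Last stretch goes slowly.

{"name": "arm_command", "arguments": {"delta_rot": [[0,0,0],[0,0,0],[0,0,0],[0,0,0],[0,0,0]], "delta_pos": [[0.0015,0,0],[0.003,0,0],[0.0045,0,0],[0.006,0,0],[0.006,0,0]], "gripper": [1,1,1,1,1]}}

```text
time: 14.53
position: [0.5118, 0.0258, 0.0321]
tool_rot: [1.0, -0.005, 0.0, 0.0]
ft_force: [0.7, 0.2, -0.4]
grip_width: 0.0002
grip_force: 0.3
```

{"name": "arm_command", "arguments": {"delta_rot": [[0,0,0],[0,0,0],[0,0,0],[0,0,0]], "delta_pos": [[0.001,0,0],[0.002,0,0],[0.002,0,0],[0.002,0,0]], "gripper": [1,1,1,1]}}

```text
time: 14.87
position: [0.514, 0.0257, 0.032]
tool_rot: [1.0, -0.005, 0.0, 0.0]
ft_force: [-1.0, 0.4, -0.3]
grip_width: 0.0003
grip_force: 0.3
```

```bash
python3 g.py .5175 .0265 .031;python3 w.py w6
python3 - <<'E'
from h import *
for n in("w5","w6"):
    c=dict(np.load(n+".npz"));col=c["pixels"][180:240,285:295].astype(int).mean(1);d=np.abs(np.diff(col,axis=0)).sum(1);v=180+np.argmax(d)+.5;print(n,v,atz(c,290,v+.0,.032),np.sort(d)[-3:])
E
```

```text
t 14.87 pos [0.514  0.0257 0.032 ] F [-1.02  0.38 -0.32] w 0.0003
dpos [ 0.0034 -0.0008  0.001 ] drot [ 0.   -0.05  0.1 ]
w5 230.5 [0.51198434 0.00132718 0.032     ] [135.2 141.2 176. ]
w6 230.5 [0.519106   0.00137879 0.032     ] [125.5 132.  176.7]
```

{"name": "arm_command", "arguments": {"delta_rot": [[0,0,0],[0,0,0],[0,0,0],[0,0,0]], "delta_pos": [[0.0005,0,0],[0.001,0,0],[0.0015,0,0],[0.0015,0,0]], "gripper": [1,1,1,1]}}

```text
time: 15.25
position: [0.5152, 0.0257, 0.0321]
tool_rot: [1.0, -0.005, 0.0, -0.0]
ft_force: [-1.1, 0.1, 0.1]
grip_width: 0.0004
grip_force: 0.4
```

{"name": "arm_command", "arguments": {"delta_rot": [[0,0,0],[0,0,0],[0,0,0],[0,0,0]], "delta_pos": [[0.0005,0,0],[0.001,0,0],[0.001,0,0],[0.001,0,0]], "gripper": [1,1,1,1]}}

```text
time: 15.58
position: [0.5163, 0.0257, 0.0321]
tool_rot: [1.0, -0.005, 0.0, 0.0]
ft_force: [-0.7, -0.4, 0.1]
grip_width: 0.0002
grip_force: 0.4
```

{"name": "arm_command", "arguments": {"delta_rot": [[0,0,0],[0,0,0],[0,0,0],[0,0,0]], "delta_pos": [[0.0005,0,0],[0.001,0,0],[0.001,0,0],[0.001,0,0]], "gripper": [1,1,1,1]}}

```text
time: 15.92
position: [0.5163, 0.0257, 0.032]
tool_rot: [1.0, -0.005, -0.001, -0.0]
ft_force: [-3.5, -1.1, 1.8]
grip_width: 0.0005
grip_force: 1.6
```

{"name": "arm_command", "arguments": {"delta_rot": [[0,0,0],[0,0,0],[0,0,0],[0,0,0]], "delta_pos": [[0.0005,0,0],[0.001,0,0],[0.001,0,0],[0.001,0,0]], "gripper": [1,1,1,1]}}

```text
time: 16.25
position: [0.5164, 0.0258, 0.032]
tool_rot: [1.0, -0.005, -0.002, -0.0]
ft_force: [-4.9, -1.4, 4.1]
grip_width: 0.0002
grip_force: 2.6
```

{"name": "arm_command", "arguments": {"delta_rot": [[0,0,0],[0,0,0],[0,0,0],[0,0,0]], "delta_pos": [[0.0005,0,0],[0.001,0,0],[0.0015,0,0],[0.0015,0,0]], "gripper": [1,1,1,1]}}

```text
time: 16.58
position: [0.5164, 0.0258, 0.0319]
tool_rot: [1.0, -0.005, -0.003, -0.0]
ft_force: [-7.1, -2.1, 6.4]
grip_width: 0.0005
grip_force: 3.7
```

```bash
python3 g.py .5175 .0265 .031;python3 w.py w7
```

```text
t 16.58 pos [0.5164 0.0258 0.0319] F [-7.12 -2.08  6.44] w 0.0005
dpos [ 0.0011 -0.0007  0.0009] drot [-0.02  0.38  0.13]
```

View pics/w7.png

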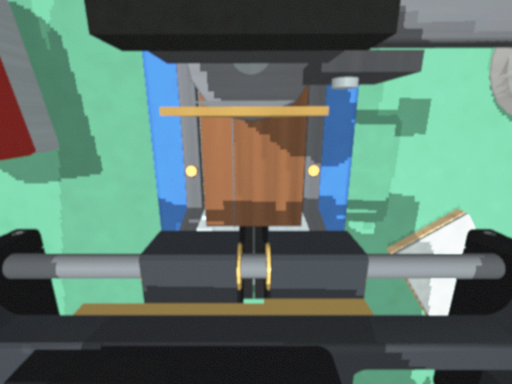

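{"name": "arm_command", "arguments": {"delta_rot": [[0,0,0],[0,0,0],[0,0,0],[0,0,0],[0,0,0],[0,0,0],[0,0,0],[0,0,0]], "delta_pos": [[-0.005,0,0],[-0.03,0,0],[-0.06,0,0],[-0.09,0,0],[-0.09,0,-0.03],[-0.09,0,-0.03],[-0.09,0,-0.03],[-0.09,0,-0.03]], "gripper": [1,1,1,1,1,1,1,1]}}

```text
time: 17.3
position: [0.4319, 0.0263, 0.0623]
tool_rot: [1.0, -0.005, 0.002, 0.0]
ft_force: [-0.3, 0.4, 0.8]
grip_width: 0.0002
grip_force: 0.0
```

```bash
python3 g.py .5175 .0265 .031;python3 w.py w8
python3 - <<'E'
from h import *
from rig import viewer
c=viewer.camera("top");np.savez("top8.npz",**c)
a=cv2.resize(c["pixels"][110:245,205:320],None,fx=4.4,fy=4.4,interpolation=cv2.INTER_CUBIC)
w=cv2.imread("pics/w8.png");b=np.zeros((594,800,3),np.uint8);b[:,:506]=a
cv2.imwrite("pics/t8.png",np.hstack([a[:,:290+60],cv2.resize(w,(440,330)) if 0 else cv2.copyMakeBorder(cv2.resize(w[:,100:420],(440,528)),0,66,0,0,0)]))
E
```

```text
t 17.3 pos [0.4319 0.0263 0.0623] F [-0.34  0.44  0.76] w 0.0002
dpos [ 0.0855 -0.0012  0.0317] drot [ 0.04 -0.26  0.09]
```

View pics/t8.png

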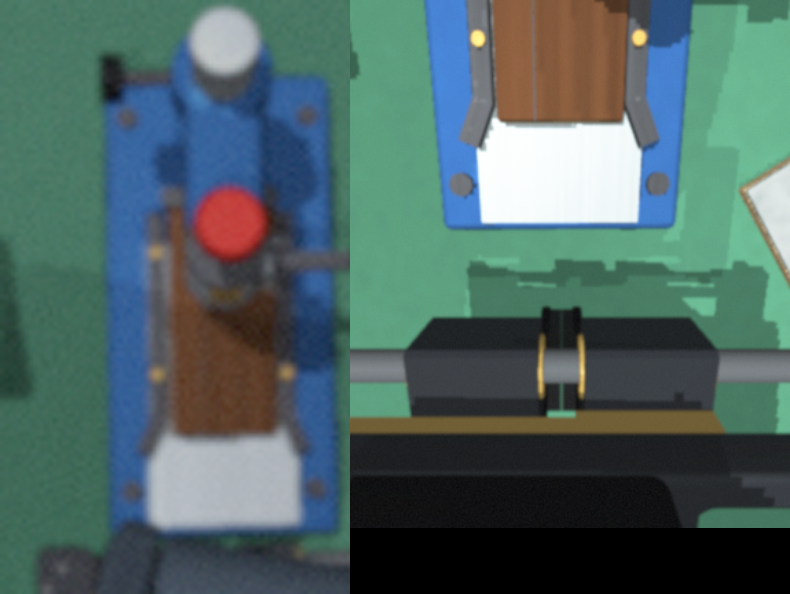

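The top view shows the sample against the end stop: its back edge is by the stop at crop (173,205) and its front edge moved 65 mm. The knob is still up. For the lever I'll turn the hand by 80° so its body clears the knob, then come over the pad.

{"name": "arm_command", "arguments": {"delta_rot": [[0,0,6.6],[0,0,13.2],[0,0,19.8],[0,0,26.4],[0,0,33],[0,0,39.6],[0,0,46.2],[0,0,52.8],[0,0,59.4],[0,0,66],[0,0,72.6],[0,0,79.2]], "delta_pos": [[0,0,-0.035],[0,0,-0.07],[0,0.02,-0.1],[0,0.04,-0.13],[0,0.06,-0.16],[0,0.086,-0.18],[0,0.086,-0.18],[0,0.086,-0.18],[0,0.086,-0.18],[0,0.086,-0.18],[0,0.086,-0.18],[0,0.086,-0.18]], "gripper": [1,1,1,1,1,1,1,1,1,1,1,1]}}

```text
time: 18.4
position: [0.4291, -0.0595, 0.2415]
tool_rot: [0.765, -0.644, -0.0, -0.0]
ft_force: [0.2, 0.2, -0.0]
grip_width: 0.0003
grip_force: 0.0
```

```bash
python3 -c "
from g import *
go([.612,-.059,.23],-80);print(status.get_obs()['q'])"
```

```text
t 18.4 pos [ 0.4291 -0.0595  0.2415] F [ 0.18  0.18 -0.01] w 0.0003
dpos [ 0.0308 -0.1803  0.0114] drot [ 0.02  0.02 -0.14]
[-3.97068376e-01  2.41216558e-01  1.86595887e+00  1.83561516e-04
  1.03488959e+00  2.57228359e+00]
```

{"name": "arm_command", "arguments": {"delta_rot": [[0,0,0],[0,0,0],[0,0,0],[0,0,0],[0,0,0],[0,0,0],[0,0,0],[0,0,0],[0,0,0],[0,0,0],[0,0,0],[0,0,0]], "delta_pos": [[0.006,-0.035,0],[0.012,-0.07,0],[0.018,-0.105,0],[0.024,-0.14,0],[0.0305,-0.18,0],[0.0305,-0.18,0],[0.0305,-0.18,0.03],[0.0305,-0.18,0.055],[0.0305,-0.18,0.075],[0.0305,-0.18,0.09],[0.0305,-0.18,0.09],[0.0305,-0.18,0.09]], "gripper": [1,1,1,1,1,1,1,1,1,1,1,1]}}

```text
time: 19.4
position: [0.6107, -0.0573, 0.1506]
tool_rot: [0.767, -0.641, -0.001, 0.001]
ft_force: [0.2, 0.2, -0.0]
grip_width: 0.0005
grip_force: 0.0
```

```bash
python3 -c "
from g import *
go([.612,-.059,.124],-80)
import cv2
from rig import viewer
c=viewer.camera('scene');cv2.imwrite('pics/s9.png',cv2.resize(c['pixels'][80:260,130:310],None,fx=3,fy=3,interpolation=2))"
```

```text
t 19.4 pos [ 0.6107 -0.0573  0.1506] F [ 0.25  0.19 -0.03] w 0.0005
dpos [ 0.0019 -0.0011  0.0265] drot [0.15 0.08 0.2 ]
```

View pics/s9.png

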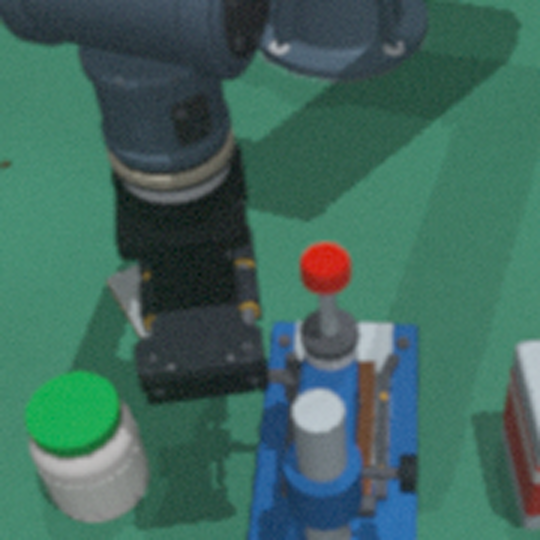

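The hand is over the pad, clear of the knob (326,266) and the jar. Now pressing gently.

{"name": "arm_command", "arguments": {"delta_rot": [[0,0,0],[0,0,0],[0,0,0],[0,0,0],[0,0,0],[0,0,0],[0,0,0],[0,0,0],[0,0,0],[0,0,0]], "delta_pos": [[0.002,-0.001,0.004],[0.002,-0.001,0.008],[0.002,-0.001,0.011],[0.002,-0.001,0.014],[0.002,-0.001,0.016],[0.002,-0.001,0.018],[0.002,-0.001,0.02],[0.002,-0.001,0.022],[0.002,-0.001,0.022],[0.002,-0.001,0.022]], "gripper": [1,1,1,1,1,1,1,1,1,1]}}

```text
time: 20.28
position: [0.6128, -0.06, 0.1307]
tool_rot: [0.767, -0.641, 0.001, 0.0]
ft_force: [-1.1, -2.2, 3.7]
grip_width: 0.0005
grip_force: 2.1
```

{"name": "arm_command", "arguments": {"delta_rot": [[0,0,0],[0,0,0],[0,0,0],[0,0,0],[0,0,0]], "delta_pos": [[0,0,0.0015],[0,0,0.003],[0,0,0.0045],[0,0,0.0045],[0,0,0.0045]], "gripper": [1,1,1,1,1]}}

```text
time: 20.7
position: [0.6129, -0.0593, 0.1253]
tool_rot: [0.767, -0.641, 0.0, -0.0]
ft_force: [-0.7, -1.5, 2.2]
grip_width: 0.0004
grip_force: 0.8
```

{"name": "arm_command", "arguments": {"delta_rot": [[0,0,0],[0,0,0],[0,0,0],[0,0,0]], "delta_pos": [[0,0,0.0015],[0,0,0.003],[0,0,0.003],[0,0,0.003]], "gripper": [1,1,1,1]}}

```text
time: 21.03
position: [0.6128, -0.0593, 0.1224]
tool_rot: [0.767, -0.641, 0.0, -0.0]
ft_force: [0.2, -2.1, 1.9]
grip_width: 0.0005
grip_force: 0.9
```

```bash
cat > k.py <<'E'
from h import *
from rig import viewer
c=viewer.camera("scene");b=blob(mask(c["pixels"],0,8,150,90)|mask(c["pixels"],170,180,150,90),(225,140,260,200));print(b[:2])
E
python3 k.py
```

```text
(array([238.65853659, 177.74634146]), array([231, 170,  16,  16, 205], dtype=int32))
```

Fired: the knob row is 177.7, about 4 mm above rest. Lifting off.

{"name": "arm_command", "arguments": {"delta_rot": [[0,0,0],[0,0,0],[0,0,0],[0,0,0],[0,0,0],[0,0,0],[0,0,0],[0,0,0],[0,0,0]], "delta_pos": [[0,0,-0.01],[0,0,-0.03],[0,0,-0.06],[0,0,-0.1],[0,0,-0.12],[0,0,-0.12],[0,0,-0.12],[0,0,-0.12],[0,0,-0.12]], "gripper": [1,1,1,1,1,1,1,1,1]}}

```text
time: 21.83
position: [0.6112, -0.0587, 0.2409]
tool_rot: [0.767, -0.641, -0.002, 0.001]
ft_force: [0.1, 0.7, -0.0]
grip_width: 0.0006
grip_force: 0.0
```

```bash
python3 k.py; python3 -c "
from rig import robot,status
print(status.get_obs()['ft_force']);print(robot.hand_in())"
```

```text
(array([238.57487923, 177.73429952]), array([231, 170,  16,  16, 207], dtype=int32))
[ 0.93604909 -0.03383268 -0.31992174]
the job is handed in; nothing more can be done
None
```

The impact test is done and handed in (no verdict was returned): the striker was cocked on its sear, the sample slid home against the stop, and the lever fired it. The camera shows it resting about 4 mm up on the sample, and the arm is clear.

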